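# Change over the glue-pot drying rack

## Task

First take every dry red glue pot down off the drying pegs and stand it, still mouth down, fully on the green mat. Then lift each washed yellow pot out of the blue bin, turn it over and hang it mouth down on a free peg, pushed on until its bottom rests on the peg; only when all of them hang, push the fan's red switch lever right over, away from you, and leave the glue jar, brush and hammer where they are.

Things in the scene. Friction and masses are not known exactly. Their poses are not given: they have to be found in the camera images.
- wet1: Washed yellow glue pot, a square plastic pot: 54 x 54 mm outside, 92 mm long, walls 3 mm (opening 48 x 48 mm), bottom 5 mm thick, 90 g. Origin at its middle, +z axis from the closed bottom out through the mouth, x and y square to its flat sides. Starts lying in a lane of the bin, mouth down the slope. May be absent (None).
- wet2: Another washed yellow glue pot, a square plastic pot: 54 x 54 mm outside, 92 mm long, walls 3 mm (opening 48 x 48 mm), bottom 5 mm thick, 90 g. Origin at its middle, +z axis from the closed bottom out through the mouth, x and y square to its flat sides. Starts lying in a lane of the bin, mouth down the slope. May be absent (None).
- wet3: A third washed yellow glue pot, a square plastic pot: 54 x 54 mm outside, 92 mm long, walls 3 mm (opening 48 x 48 mm), bottom 5 mm thick, 90 g. Origin at its middle, +z axis from the closed bottom out through the mouth, x and y square to its flat sides. Starts lying in a lane of the bin, mouth down the slope. May be absent (None).
- dry1: Dry red glue pot, a square plastic pot: 54 x 54 mm outside, 92 mm long, walls 3 mm (opening 48 x 48 mm), bottom 5 mm thick, 90 g. Origin at its middle, +z axis from the closed bottom out through the mouth, x and y square to its flat sides. Starts mouth down on one of the pegs. May be absent (None).
- dry2: Second dry red glue pot, a square plastic pot: 54 x 54 mm outside, 92 mm long, walls 3 mm (opening 48 x 48 mm), bottom 5 mm thick, 90 g. Origin at its middle, +z axis from the closed bottom out through the mouth, x and y square to its flat sides. Starts mouth down on one of the pegs. May be absent (None).
- bin: Blue draining bin, open on top, fixed, standing askew, 400 (its x) x 190 (its y) x 45 mm high, walls 4 mm. In it a grey ramp slopes 20 degrees down towards the long side nearest the robot (its +y), 57 mm high at the other end, with blue ribs 25 mm wide and 8 mm high between three lanes 80 mm wide and 105 mm apart (x -105, 0, 105). Origin under its centre.
- rack: Plywood drying board, fixed, standing askew, 350 (its x) x 100 (its y) x 18 mm thick, carrying four drying pegs in a row 90 mm apart along its x axis. Origin under its centre.
- peg1_tip (a point): Centre of the flat top of an upright wooden drying peg, 34 mm in diameter, standing 100 mm out of the drying board. A pot hung mouth down on it rests with the inside of its bottom on this top, its rim 13 mm clear of the board.
- peg2_tip (a point): Centre of the flat top of an upright wooden drying peg, 34 mm in diameter, standing 100 mm out of the drying board. A pot hung mouth down on it rests with the inside of its bottom on this top, its rim 13 mm clear of the board.
- peg3_tip (a point): Centre of the flat top of an upright wooden drying peg, 34 mm in diameter, standing 100 mm out of the drying board. A pot hung mouth down on it rests with the inside of its bottom on this top, its rim 13 mm clear of the board.
- peg4_tip (a point): Centre of the flat top of an upright wooden drying peg, 34 mm in diameter, standing 100 mm out of the drying board. A pot hung mouth down on it rests with the inside of its bottom on this top, its rim 13 mm clear of the board.
- mat: Green mat, fixed to the bench, 130 (x) x 190 (y) x 4 mm. Origin under its centre.
- fan (a joint): Angle of the drying fan's switch lever, rad: 0 = off, leaning towards the robot; 1.0 = on, leaning away from the robot. It swings about a level axis across its grey base (70 x 50 x 25 mm) and stays where it is left.
- fan_tip (a point): Centre of the red ball (26 mm) on the end of the fan's switch lever, 80 mm from the lever's axis, which lies 22 mm above the bench. Moves with the lever.
- glue_jar: Bystander: orange glue jar, 48 mm across, 70 mm high, loose. Origin under its centre.
- brush: Bystander: brush, 170 mm long, lying loose at the back. Origin under its middle.
- hammer: Bystander: hammer, 280 mm long, lying loose beyond the bin. Origin under its middle.
There are look-alikes about, which are no part of the job. What is shaped like the wet3 but turquoise is not meant.

How it is judged:
On the way, in this order (a step that is already met when the one before it is completed fails the run):
1. every dry red pot stands mouth down on the green mat (x of dry1 in the frame of mat between -0.05 and 0.05 m and y of dry1 in the frame of mat between -0.08 and 0.08 m and z of each of dry1, dry2 in the frame of mat below 0.056 m and angle between each of dry1, dry2's own z axis and vertical above 2.95 rad and linear speed of each of dry1, dry2 below 0.03 m/s and x of dry2 in the frame of mat between -0.05 and 0.05 m and y of dry2 in the frame of mat between -0.08 and 0.08 m), for 0.2 s.
2. every yellow pot hangs mouth down on a peg (((horizontal distance between wet1 and peg1_tip below 0.018 m and z of wet1 in the frame of peg1_tip between -0.048 and -0.034 m and angle between wet1's own z axis and vertical above 2.8 rad and linear speed of wet1 below 0.03 m/s) or (horizontal distance between wet1 and peg2_tip below 0.018 m and z of wet1 in the frame of peg2_tip between -0.048 and -0.034 m and angle between wet1's own z axis and vertical above 2.8 rad and linear speed of wet1 below 0.03 m/s) or (horizontal distance between wet1 and peg3_tip below 0.018 m and z of wet1 in the frame of peg3_tip between -0.048 and -0.034 m and angle between wet1's own z axis and vertical above 2.8 rad and linear speed of wet1 below 0.03 m/s) or (horizontal distance between wet1 and peg4_tip below 0.018 m and z of wet1 in the frame of peg4_tip between -0.048 and -0.034 m and angle between wet1's own z axis and vertical above 2.8 rad and linear speed of wet1 below 0.03 m/s)) and ((horizontal distance between wet2 and peg1_tip below 0.018 m and z of wet2 in the frame of peg1_tip between -0.048 and -0.034 m and angle between wet2's own z axis and vertical above 2.8 rad and linear speed of wet2 below 0.03 m/s) or (horizontal distance between wet2 and peg2_tip below 0.018 m and z of wet2 in the frame of peg2_tip between -0.048 and -0.034 m and angle between wet2's own z axis and vertical above 2.8 rad and linear speed of wet2 below 0.03 m/s) or (horizontal distance between wet2 and peg3_tip below 0.018 m and z of wet2 in the frame of peg3_tip between -0.048 and -0.034 m and angle between wet2's own z axis and vertical above 2.8 rad and linear speed of wet2 below 0.03 m/s) or (horizontal distance between wet2 and peg4_tip below 0.018 m and z of wet2 in the frame of peg4_tip between -0.048 and -0.034 m and angle between wet2's own z axis and vertical above 2.8 rad and linear speed of wet2 below 0.03 m/s)) and ((horizontal distance between wet3 and peg1_tip below 0.018 m and z of wet3 in the frame of peg1_tip between -0.048 and -0.034 m and angle between wet3's own z axis and vertical above 2.8 rad and linear speed of wet3 below 0.03 m/s) or (horizontal distance between wet3 and peg2_tip below 0.018 m and z of wet3 in the frame of peg2_tip between -0.048 and -0.034 m and angle between wet3's own z axis and vertical above 2.8 rad and linear speed of wet3 below 0.03 m/s) or (horizontal distance between wet3 and peg3_tip below 0.018 m and z of wet3 in the frame of peg3_tip between -0.048 and -0.034 m and angle between wet3's own z axis and vertical above 2.8 rad and linear speed of wet3 below 0.03 m/s) or (horizontal distance between wet3 and peg4_tip below 0.018 m and z of wet3 in the frame of peg4_tip between -0.048 and -0.034 m and angle between wet3's own z axis and vertical above 2.8 rad and linear speed of wet3 below 0.03 m/s))), for 0.2 s.
3. the fan's lever is pushed over to on (value of joint fan above 0.8 rad), for 0.2 s.
At the end, for the whole second after the job is handed in: Red pots stand mouth down on the green mat (middle within 80 mm along and 50 mm across of its centre); yellow pots hang mouth down (within 0.34 rad), middle within 18 mm of a peg's axis, bottom on the peg's top within 7 mm; all at rest; fan lever beyond 0.8 rad (all of step 1 and all of step 2 and value of joint fan above 0.8 rad); the robot touches nothing.
It fails at once if the glue jar is shifted by more than 30 mm (distance of glue_jar from where it was at the start of the episode above 0.03 m).
It fails at once if the brush is shifted by more than 30 mm (distance of brush from where it was at the start of the episode above 0.03 m).
It fails at once if the hammer is shifted by more than 30 mm (distance of hammer from where it was at the start of the episode above 0.03 m).
Of wet1, wet2, wet3 only 2 to 3 are there at a start; the rules pass over those that are not, and their reading is None.
Of dry1, dry2 only 1 to 2 are there at a start; the rules pass over those that are not, and their reading is None.
At some moment in a run one of wet1, wet2, wet3 may be knocked a few centimetres aside while the robot is not near it.
It also fails if it takes over 210 s, if anything falls off the work surface, if the arm or the gripper's body presses on something with over 40 N, if the wrist force passes 120 N, or if a joint passes its speed limit or range.

## Robot

A 6-joint arm with a two-finger parallel gripper is mounted at the origin on the work surface. World frame = base frame: x ahead of the robot, y to its left, z up, the work surface at z = 0. Lengths are in m, angles in rad, forces in N, time in s.
With the tool pointing down it reaches from about 0.25 to 0.725 m from the base axis. Payload 4 kg.
Tool frame: the origin (TCP) lies midway between the tips of the shut fingers; the grasp point (between the pads) lies 19 mm behind it (bot.grip_depth is the distance from the TCP to the grasp point, in m); z points along the fingers, y is the line along which they close (so a half turn about z gives the same grasp; the last joint's range is limited). The gripper opens to 85 mm and grips with 20 to 120 N. Pads are 22 mm wide; open, the fingers measure 114 mm over their backs; the gripper's body (76 mm by 85 mm) begins 54 mm behind the grasp point. The pads swing forward as they close: fully open they stand 13 mm farther back than shut.
Start: joints at [-1.306, 0.241, 0.005, 1.335, 0, 1.571], TCP at [0.131, -0.483, 0.231] pointing down, gripper open.
Joint ranges: [-2.72, 2.72], [-1.05, 1.87], [-1.09, 1.28], [-1.99, 2.15], [-1.42, 1.44], [-3.14, 3.14]. Speed limits (rad/s): [2.79, 2.79, 3.14, 3.14, 3.14, 3.14].

## Interface

Orientations are given as a unit quaternion [x, y, z, w].
In Python, from workcell import bot gives the robot as it stands.
- The arm moves only by the shell command python3 -m creep 'ROWS'. ROWS is JSON, one flat list of numbers, 5 for each row, row after row: the shift along the world's x, y, z in m, then the turn about the world's z in rad, then the finger opening in m, from 0 to 0.0854. In form: [x, y, z, twist, claw, x, y, z, twist, claw, ...]. A call has 1 to 10 rows; each row is the pose to reach, as a shift and turn from the pose commanded when the call began; what a row does not reach only later rows make up. A row lasts 1/12 s, in which the tool goes at most 41.7 mm and 7.16 degrees, less where a joint would pass 70% of its speed; a pose out of reach is approached as far as the arm can. A call with a gripper value outside its range is refused whole. The fingers move at their own pace and stop on an object; the grip force is fixed at half the most. Time passes only in rows, so rows that repeat a pose let the fingers close. It gives the time, the measured TCP pose, the force, the opening and the grip force at its end, in the units of the state.
- bot.get_obs(): the state, without advancing time (a new reading comes with each control period).
- bot.camera(name): name is "scene" or "top"; returns a dict with "pixels" (384x512x3 uint8, red, green, blue), "camera_matrix" (3x3 intrinsics, pixels), "extrinsics" (4x4, takes a point from world to camera coordinates). Camera axes: x right, y down, z forward; pixel columns grow to the right and rows downward; lengths in m; the calibration is good to about 2 mm. A picture is of the moment at which its call begins. There is no depth.
- bot.job_done(): hands the job in; it is judged then, once.
Trained networks look in the newest picture that a camera, given by its name, has taken for a name from the list of things; names that differ only in an ending like _2 or _b are one class to them, and where a whole thing is asked for, a point or a joint stands for the part that bears it (a point fixed in the world has none). Each returns a list of dicts, best first, with "score" (0 to 1); they miss things now and then, are a little off and sometimes report something else, mostly with a low value. They report only what shows in the picture. A call takes as long as a camera call. They do not tell look-alikes from the thing itself.
- bot.look_for(camera, thing): "centre" ([column, row] as shares, 0 to 1, of the picture: columns of its width, rows of its height, amid what is visible of it).
- bot.place_of(camera, thing): "centre" ([column, row] as shares, 0 to 1, of the picture: columns of its width, rows of its height: a listed point, or the origin of a listed thing).
The state is a dict: "clock": time; "joint_pos": joint angles; "joint_vel": joint speeds; "tau": joint torques, N m; "eef_pos": TCP position; "tool_rot": TCP orientation; "ft_force": force on the tool from outside, world axes, zero at the start; "ft_torque": the same for the moment, N m; "grip_width": finger opening in m; "grasp_force": force on a finger pad.
Only numpy, scipy, OpenCV 4.12 (cv2) and the standard library are available. Lean on these libraries where they do the work, as an engineer would, in place of code of your own. Each camera call takes 0.05 s, during which the arm holds its last target. There are 200 camera calls.

## Working session

There is one attempt and no reset: what is moved stays moved. The work goes in short steps, Python scripts to look and compute and a shell command to move; the robot and the scene stay as the last step left them, time stands still between calls to the robot, and variables do not carry over. Pictures are saved under pics/ and viewed, at most 17 in all, crops included, and the job is handed in when it is done.

```bash
ls; mkdir -p pics; cat > h.py <<'E'
import numpy as np, cv2
from workcell import bot
NAMES=["wet1","dry1","bin","rack","peg1_tip","mat","fan","fan_tip","glue_jar","brush","hammer"]
def shot(c,name=None):
    r=bot.camera(c)
    if name: cv2.imwrite(f"pics/{name}.png",cv2.cvtColor(r["pixels"],cv2.COLOR_RGB2BGR))
    return r
def P(r): return np.array(r["camera_matrix"])@np.array(r["extrinsics"])[:3]
def proj(r,X):
    p=P(r)@np.append(X,1); return p[:2]/p[2]
def at_z(r,px,z):
    M=P(r); H=np.c_[M[:,0],M[:,1],M[:,2]*z+M[:,3]]
    w=np.linalg.solve(H,[px[0],px[1],1]); return w[:2]/w[2]
def tri(r1,p1,r2,p2):
    X=cv2.triangulatePoints(P(r1),P(r2),np.array(p1,float).reshape(2,1),np.array(p2,float).reshape(2,1))
    return (X[:3]/X[3]).ravel()
E
cat > a.py <<'E'
from h import *
R={c:shot(c,c+"0") for c in("top","scene")}
for c in R:
    E=np.array(R[c]["extrinsics"]);print(c,"campos",np.round(-E[:3,:3].T@E[:3,3],3),"f",R[c]["camera_matrix"][0][0])
    for n in NAMES:
        print(c,n,[(np.round(np.array(d["centre"])*[512,384],1).tolist(),round(d["score"],2)) for d in bot.place_of(c,n) if d["score"]>.2])
a,b=[cv2.imread(f"pics/{c}0.png") for c in("top","scene")]
E
python3 a.py
```

```text
pics
top campos [0.44  0.101 1.091] f 410.9355775352056
top wet1 [([200.4, 191.8], 0.91), ([187.4, 309.4], 0.89), ([227.7, 170.2], 0.81)]
top dry1 [([388.9, 208.1], 0.82)]
top bin [([190.1, 188.1], 0.67)]
top rack [([364.5, 179.3], 0.33)]
top peg1_tip [([365.0, 179.2], 0.76), ([421.1, 225.3], 0.23)]
top mat [([296.1, 206.5], 0.63)]Traceback (most recent call last):
  File "a.py", line 6, in <module>
    print(c,n,[(np.round(np.array(d["centre"])*[512,384],1).tolist(),round(d["score"],2)) for d in bot.place_of(c,n) if d["score"]>.2])
                                                                                                   ~~~~~~~~~~~~^^^^^
ValueError: it knows: bin, brush, dry, fan_tip, glue_jar, hammer, mat, peg1_tip, peg2_tip, peg3_tip, peg4_tip, rack, wet
```

```bash
sed -i 's/"fan","fan_tip"/"fan_tip"/; s/"peg1_tip"/"peg1_tip","peg2_tip","peg3_tip","peg4_tip"/' h.py; python3 a.py
```

```text
top campos [0.44  0.101 1.091] f 410.9355775352056
top wet1 [([187.6, 310.5], 0.91), ([230.2, 170.8], 0.7), ([200.9, 190.2], 0.56)]
top dry1 [([388.2, 206.7], 0.82), ([367.8, 196.4], 0.54)]
top bin [([192.2, 187.8], 0.79), ([367.2, 178.9], 0.4)]
top rack []
top peg1_tip [([364.3, 177.6], 0.67), ([336.0, 153.0], 0.44)]
top peg2_tip [([366.0, 177.2], 0.59)]
top peg3_tip [([419.3, 226.5], 0.81)]
top peg4_tip [([335.9, 155.1], 0.57)]
top mat [([296.8, 208.1], 0.74)]
top fan_tip [([301.7, 132.8], 0.55)]
top glue_jar [([328.1, 101.3], 0.77)]
top brush [([230.7, 168.5], 0.74), ([271.9, 100.1], 0.6)]
top hammer [([113.8, 159.9], 0.94)]
scene campos [1.017 0.457 1.084] f 361.2789134089202
scene wet1 [([255.6, 228.5], 0.93), ([282.9, 227.2], 0.83), ([335.7, 173.3], 0.8), ([333.5, 294.6], 0.31)]
scene dry1 [([176.6, 151.8], 0.97), ([333.0, 296.6], 0.31)]
scene bin [([283.1, 243.5], 0.84)]
scene rack [([183.4, 170.9], 0.73), ([255.0, 230.8], 0.3)]
scene peg1_tip [([179.4, 159.4], 0.79), ([151.3, 236.7], 0.55)]
scene peg2_tip [([183.2, 181.9], 0.35)]
scene peg3_tip [([172.4, 121.9], 0.54)]
scene peg4_tip [([181.7, 185.5], 0.5)]
scene mat [([228.5, 187.3], 0.71)]
scene fan_tip [([256.5, 228.8], 0.51), ([191.4, 212.4], 0.46)]
scene glue_jar [([153.0, 234.8], 0.62)]
scene brush [([185.1, 265.1], 0.85), ([153.7, 234.5], 0.31)]
scene hammer [([335.0, 294.3], 0.8)]
```

View pics/top0.png

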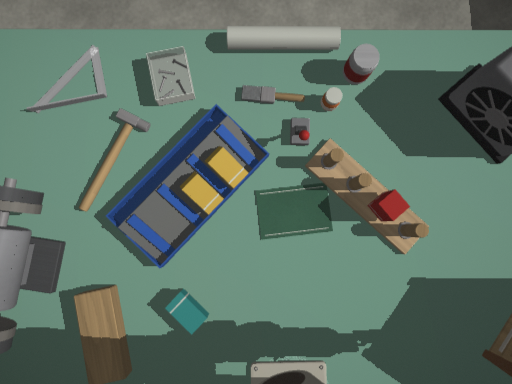

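View pics/scene0.png

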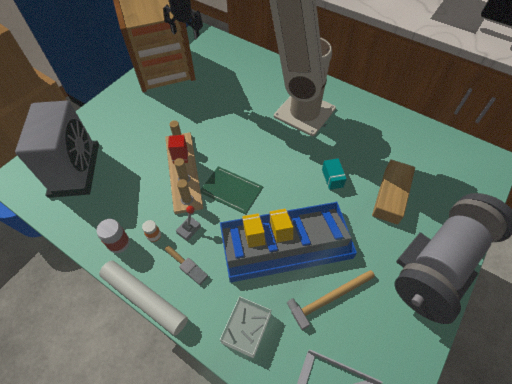

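```bash
cat > b.py <<'E'
from h import *
T=shot("top");S=shot("scene")
def g(a,b,z0=None):
    X=tri(T,a,S,b); return np.round(X,4).tolist(), np.round(proj(T,X)-a,1).tolist(), np.round(proj(S,X)-b,1).tolist()
print("pegB",g((364.5,178.5),(180,162)),"pegA",g((336,155),(183,184)),"pegD",g((420,227.5),(173.5,124.5)))
for n,p in dict(A=(336,155),B=(364.5,178.5),D=(420,227.5)).items(): print(n,np.round(at_z(T,p,.118),4))
print("bin corners",[np.round(at_z(T,p,.045),3).tolist() for p in((110,215),(218,108),(268,155),(163,265))])
print("mat",[np.round(at_z(T,p,.004),3).tolist() for p in((255,189),(326,184),(332,234),(261,238))])
print("fan_tip",g((304.5,135),(190,211)))
for c,r in(("top",T),("scene",S)):
    hsv=cv2.cvtColor(r["pixels"],cv2.COLOR_RGB2HSV)
    for col,(lo,hi) in dict(yellow=((18,120,90),(32,255,255)),red=((0,170,80),(5,255,255))).items():
        m=cv2.inRange(hsv,lo,hi)
        for k in sorted(cv2.findContours(m,0,2)[0],key=cv2.contourArea)[::-1][:3]:
            if cv2.contourArea(k)>40: print(c,col,cv2.contourArea(k),cv2.minAreaRect(k),cv2.approxPolyDP(k,4,True)[:,0].tolist())
    im=cv2.cvtColor(r["pixels"],cv2.COLOR_RGB2BGR)
    x,y,w,h=(100,100,340,170) if c=="top" else (140,110,230,170)
    cv2.imwrite(f"pics/{c}_crop.png",cv2.resize(im[y:y+h,x:x+w],None,fx=790/w*.5*2,fy=790/w*.5*2,interpolation=cv2.INTER_CUBIC)[:600])
E
python3 b.py
```

```text
pegB ([0.5504, -0.1803, 0.1206], [-1.0, 0.6], [-1.1, -0.2]) pegA ([0.6096, -0.1157, 0.1139], [-0.6, 0.4], [-0.7, -0.1]) pegD ([0.4331, -0.3105, 0.1205], [-0.4, 0.3], [-0.4, -0.1])
A [ 0.6098 -0.1163]
B [ 0.5522 -0.1835]
D [ 0.4337 -0.3126]
bin corners [[0.473, 0.444], [0.748, 0.172], [0.624, 0.044], [0.347, 0.31]]
mat [[0.54, 0.077], [0.551, -0.113], [0.418, -0.125], [0.41, 0.063]]
fan_tip ([0.6651, -0.0442, 0.0878], [-0.6, 0.4], [-0.7, -0.1])
top yellow 625.5 ((199.1109619140625, 190.49591064453125), (29.625795364379883, 22.768939971923828), 42.87890625) [[195, 174], [182, 190], [203, 208], [217, 193]]
top yellow 616.0 ((224.00003051757812, 164.50001525878906), (28.991378784179688, 21.92030906677246), 45.0) [[221, 147], [207, 162], [227, 182], [242, 167]]
top yellow 103.5 ((213.52020263671875, 204.08551025390625), (5.556020259857178, 21.931657791137695), 43.02506637573242) [[223, 198], [219, 195], [205, 211]]
top red 471.0 ((393.058837890625, 204.7353057861328), (22.88616371154785, 22.126909255981445), 49.398704528808594) [[395, 190], [379, 202], [391, 219], [408, 206]]
top red 47.5 ((304.5, 135.0), (8.0, 7.0), 90.0) [[302, 131], [301, 137], [307, 138]]
scene yellow 868.5 ((144.0, 13.5), (27.0, 48.0), 90.0) [[120, 1], [128, 27], [155, 22], [152, 17], [163, 20], [161, 5], [168, 4]]
scene yellow 667.0 ((392.5000305175781, 197.5), (30.35786247253418, 29.725406646728516), 18.434947967529297) [[384, 179], [378, 196], [384, 193], [376, 205], [401, 216], [408, 194]]
scene yellow 558.5 ((281.5769348144531, 224.88461303710938), (31.770814895629883, 21.965007781982422), 78.69007110595703) [[270, 211], [276, 241], [292, 239], [285, 209]]
scene red 175.0 ((176.0, 143.0), (16.0, 16.0), 90.0) [[170, 136], [170, 149], [182, 151], [183, 135]]
```

View pics/top_crop.png

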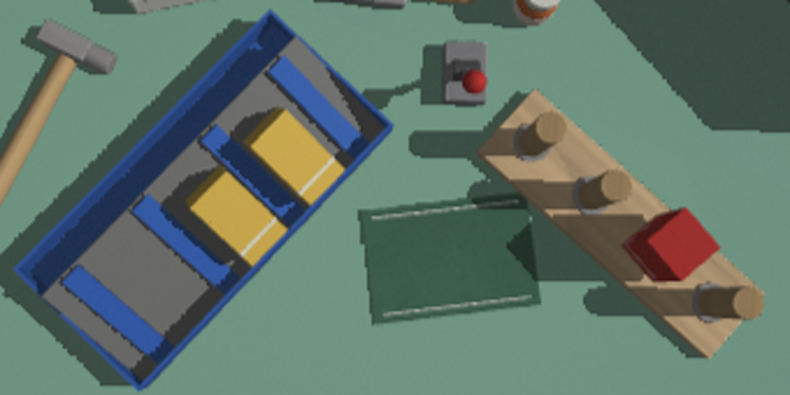

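View pics/scene_crop.png

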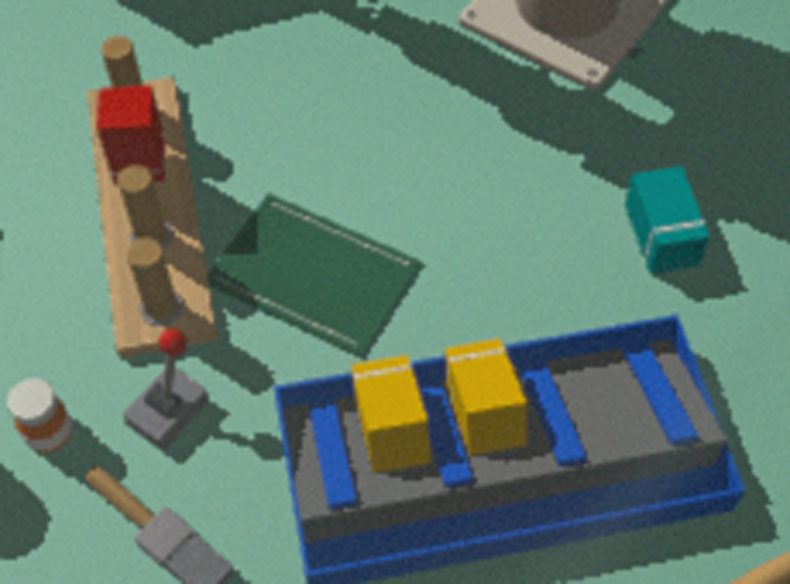

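```bash
cat > c.py <<'E'
from h import *
T=shot("top");S=shot("scene")
t=lambda x,y:np.array([x/2.3235+100,y/2.3235+100])
s=lambda x,y:np.array([x/3.4348+140,y/3.4348+110])
def g(n,a,b):
    X=tri(T,a,S,b); print(n,np.round(X,4).tolist(), np.round(proj(T,X)-a,1).tolist())
g("A",t(549,129),s(144,249));g("B",t(613,188),s(135,178));g("D",t(746,303),s(117,46))
for p in((549,129),(613,188),(746,303)): print(np.round(at_z(T,t(*p),.118),4))
print("red top",[np.round(at_z(T,t(*p),.123),4).tolist() for p in((681,209),(719,244),(678,281),(641,246))])
g("p1 m1",t(346,165),s(353,365));g("p1 m2",t(309,206),s(410,357));g("p1 c1",t(285,112),s(368,425));g("p1 c2",t(249,146),s(425,412))
g("p2 m1",t(287,226),s(446,349));g("p2 m2",t(250,264),s(501,341));g("p2 c1",t(224,170),s(465,406));g("p2 c2",t(190,208),s(522,393))
g("redfrontL",t(681,209),s(100,126));
for p in((20,268),(270,13),(391,128),(141,388)):print("bin",np.round(at_z(T,t(*p),.045),4))
g("binR",t(391,128),s(278,388));g("binL",t(141,388),s(676,319))
g("ball",t(475,82),s(172,343))
print("fan base",np.round(at_z(T,t(465,73),.025),4))
E
python3 c.py
```

```text
A [0.6084, -0.1168, 0.1194] [0.1, -0.0]
B [0.5469, -0.1828, 0.1147] [0.1, -0.0]
D [0.4263, -0.314, 0.1182] [-0.3, 0.2]
[ 0.6086 -0.117 ]
[ 0.5464 -0.1817]
[ 0.4267 -0.3148]
red top [[0.5236, -0.2499], [0.4873, -0.2877], [0.4499, -0.2436], [0.486, -0.2069]]
p1 m1 [0.5775, 0.0965, 0.0671] [-1.1, 0.7]
p1 m2 [0.5351, 0.1353, 0.0589] [-0.5, 0.3]
p1 c1 [0.6313, 0.1576, 0.0999] [-0.1, 0.0]
p1 c2 [0.5947, 0.1942, 0.1065] [0.1, -0.1]
p2 m1 [0.5126, 0.1595, 0.0659] [-0.8, 0.5]
p2 m2 [0.4731, 0.1983, 0.0624] [-0.3, 0.2]
p2 c1 [0.5698, 0.2199, 0.1065] [0.1, -0.1]
p2 c2 [0.5305, 0.2546, 0.107] [0.1, -0.1]
redfrontL [0.523, -0.2482, 0.1266] [-0.2, 0.1]
bin [0.4724 0.4472]
bin [0.7546 0.1771]
bin [0.6234 0.0432]
bin [0.3426 0.3155]
binR [0.6241, 0.0438, 0.0369] [-0.4, 0.3]
binL [0.3407, 0.3191, 0.0354] [-0.7, 0.4]
ball [0.6634, -0.0436, 0.093] [-0.4, 0.3]
fan base [ 0.6899 -0.0433]
```

```bash
cat > st.py <<'E'
from h import *
from scipy.spatial.transform import Rotation as R
o=bot.get_obs();M=R.from_quat(o["tool_rot"]).as_matrix()
print(round(o["clock"],2),np.round(o["eef_pos"],4),"yaw of y",round(np.degrees(np.arctan2(M[1,1],M[0,1])),2),"z",np.round(M[:,2],3),"w",o["grip_width"],"F",np.round(o["ft_force"],1),np.round(o["joint_pos"],2))
E
python3 st.py
```

```text
2.0 [ 0.1309 -0.4826  0.2313] yaw of y -74.83 z [-0.  0. -1.] w 0.08556986361451831 F [0.  0.5 0.2] [-1.31  0.24  0.    1.34 -0.    1.57]
```

```bash
python3 -m creep '[0.355,0.235,0,0.55,0.0854,0.355,0.235,0,0.55,0.0854,0.355,0.235,0,0.55,0.0854,0.355,0.235,0,0.55,0.0854,0.355,0.235,0,0.55,0.0854,0.355,0.235,0,0.55,0.0854,0.355,0.235,0,0.55,0.0854,0.355,0.235,0,0.55,0.0854,0.355,0.235,0,0.55,0.0854,0.355,0.235,0,0.55,0.0854]'; python3 -m creep '[0,0,0,0,0.0854,0,0,0,0,0.0854]'; python3 st.py; python3 -c "
from h import *
shot('top','t1')"
```

```text
clock: 2.83
eef_pos: [0.4798, -0.2511, 0.2315]
tool_rot: [0.918, 0.396, 0.0, 0.0]
ft_force: [0.6, -0.9, 0.4]
grip_width: 0.0855
grasp_force: 0.0
clock: 3.0
eef_pos: [0.4799, -0.2508, 0.2307]
tool_rot: [0.917, 0.398, -0.0, -0.0]
ft_force: [0.3, 0.1, -0.3]
grip_width: 0.0852
grasp_force: 0.0
3.0 [ 0.4799 -0.2508  0.2307] yaw of y -43.05 z [-0.001  0.    -1.   ] w 0.08517645090646782 F [ 0.3  0.1 -0.3] [-0.48  0.32  0.12  1.36 -0.    1.84]
```

```bash
python3 -m creep '[0.0065,0.0025,0,0,0.0854,0.0065,0.0025,-0.04,0,0.0854,0.0065,0.0025,-0.08,0,0.0854,0.0065,0.0025,-0.11,0,0.0854,0.0065,0.0025,-0.13,0,0.0854,0.0065,0.0025,-0.145,0,0.0854,0.0065,0.0025,-0.155,0,0.0854,0.0065,0.0025,-0.162,0,0.0854,0.0065,0.0025,-0.162,0,0.0854]' | tail -5; python3 st.py;  python3 -m creep '[0,0,0,0,0.03,0,0,0,0,0.03,0,0,0,0,0.03,0,0,0,0,0.03,0,0,0,0,0.03,0,0,0,0,0.03,0,0,0,0,0.03,0,0,0,0,0.03]'
```

```text
eef_pos: [0.4837, -0.2505, 0.0684]
tool_rot: [0.918, 0.395, -0.001, -0.001]
ft_force: [-0.0, -0.3, -0.8]
grip_width: 0.0852
grasp_force: 0.0
3.8 [ 0.4837 -0.2505  0.0684] yaw of y -43.41 z [-0.002  0.001 -1.   ] w 0.08518582549081721 F [-0.  -0.3 -0.8] [-0.48  0.45 -0.14  0.98  0.    1.85]
clock: 4.47
eef_pos: [0.4858, -0.2507, 0.0711]
tool_rot: [0.918, 0.396, 0.001, 0.001]
ft_force: [-1.2, 0.3, 7.0]
grip_width: 0.0553
grasp_force: 53.4
```

```bash
python3 -m creep '[0,0,0.03,0,0.03,0,0,0.06,0,0.03,0,0,0.1,0,0.03,0,0,0.125,0,0.03,0,0.04,0.125,0,0.03,-0.006,0.08,0.125,0,0.03,-0.006,0.12,0.125,0,0.03,-0.006,0.16,0.125,0,0.03,-0.006,0.2,0.125,0,0.03,-0.006,0.226,0.125,0,0.03]' | tail -5;  python3 -m creep '[0,0,-0.04,0,0.03,0,0,-0.08,0,0.03,0,0,-0.11,0,0.03,0,0,-0.13,0,0.03,0,0,-0.14,0,0.03,0,0,-0.145,0,0.03,0,0,-0.148,0,0.03,0,0,-0.15,0,0.03,0,0,-0.15,0,0.03]'; python3 -c "
from h import *
shot('scene','s2')"
```

```text
eef_pos: [0.4783, -0.0209, 0.1948]
tool_rot: [0.918, 0.397, 0.001, -0.0]
ft_force: [0.4, -0.4, -1.2]
grip_width: 0.0551
grasp_force: 55.1
clock: 6.05
eef_pos: [0.4795, -0.0241, 0.0449]
tool_rot: [0.918, 0.396, 0.001, 0.0]
ft_force: [-0.1, 0.2, -0.8]
grip_width: 0.0556
grasp_force: 55.1
```

View pics/s2.png

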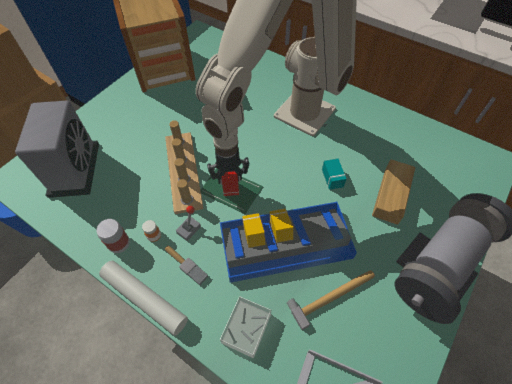

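Picture s2: the red pot is at (231,184) above the mat between the fingers, and the second yellow pot at (282,227) has been knocked askew in its lane.

```bash
python3 -m creep '[0,0,-0.003,0,0.03,0,0,-0.003,0,0.03,0,0,-0.003,0,0.07,0,0,-0.003,0,0.0854,0,0,-0.003,0,0.0854,0,0,-0.003,0,0.0854,0,0,0.03,0,0.0854,0,0,0.07,0,0.0854,0,0,0.11,0,0.0854,0,0,0.15,0,0.0854]'; python3 -m creep '[0,-0.04,0.01,0,0.0854,0,-0.08,0.01,0,0.0854,-0.03,-0.12,0.01,0,0.0854,-0.06,-0.16,0.01,0,0.0854,-0.06,-0.16,0.01,0,0.0854]'|head -2; cat > d.py <<'E'
from h import *
import sys
k=sys.argv[1]
T=shot("top","t"+k);S=shot("scene","s"+k)
for c,r in(("top",T),("scene",S)):
    im=cv2.cvtColor(r["pixels"],cv2.COLOR_RGB2BGR)
    x,y,w,h=(160,100,190,140) if c=="top" else (160,130,190,140)
    im=cv2.resize(im[y:y+h,x:x+w],None,fx=4,fy=4,interpolation=cv2.INTER_CUBIC)
    cv2.imwrite(f"pics/{c}_{k}.png",im)
E
python3 d.py 3
```

```text
clock: 6.93
eef_pos: [0.4781, -0.024, 0.1955]
tool_rot: [0.918, 0.396, -0.001, -0.0]
ft_force: [0.7, -0.1, -0.3]
grip_width: 0.0853
grasp_force: 0.0
clock: 7.35
eef_pos: [0.416, -0.1869, 0.204]
```

View pics/top_3.png

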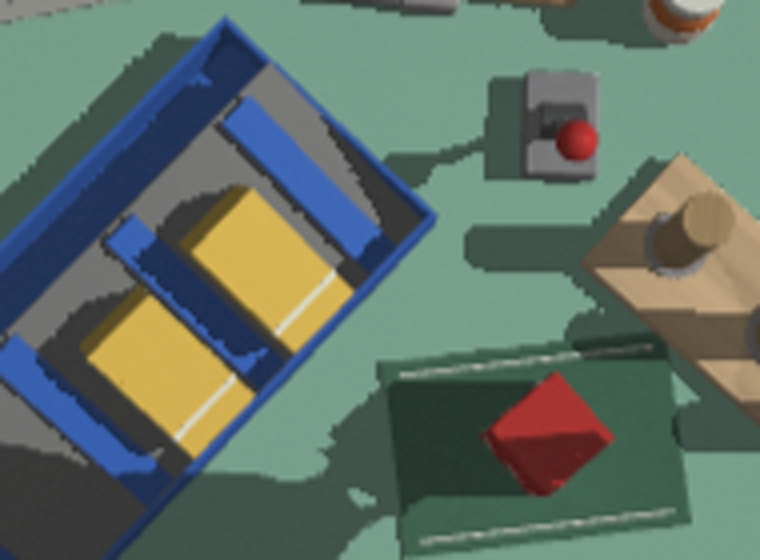

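View pics/scene_3.png

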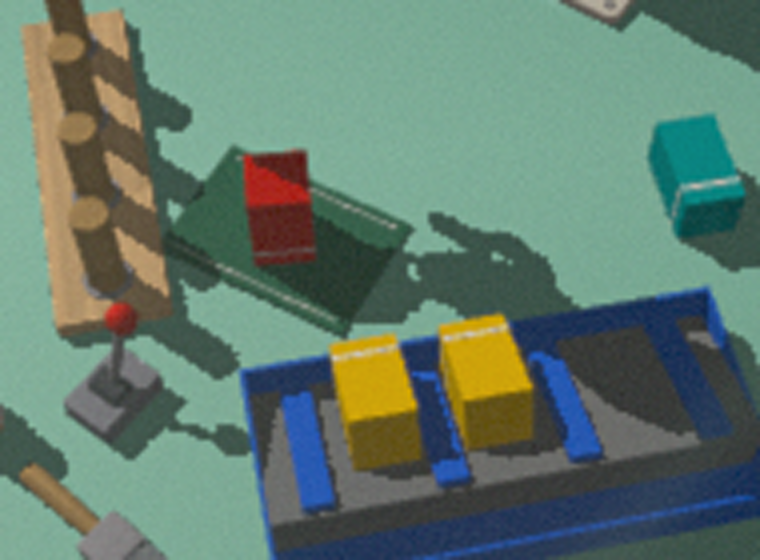

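Crops 3: the red pot stands on the mat (full picture about (297,207) top); both yellow pots lie squarely in their lanes (about (228,167) and (202,192) top), mouths down-slope.

```bash
python3 -m creep '[0.188,0.354,0,0,0.0854,0.188,0.354,0,0,0.0854,0.188,0.354,0,0,0.0854,0.188,0.354,0,0,0.0854,0.188,0.354,0,0,0.0854,0.188,0.354,0,0,0.0854,0.188,0.354,0,0,0.0854,0.188,0.354,0,0,0.0854,0.188,0.354,0,0,0.0854,0.188,0.354,0,0,0.0854]'|head -2; python3 -m creep '[0,0,0,0,0.0854,0,0,0,0,0.0854,0,0,0,0,0.0854]'; python3 st.py
```

```text
clock: 8.28
eef_pos: [0.6078, 0.1756, 0.2034]
clock: 8.53
eef_pos: [0.6062, 0.1706, 0.2036]
tool_rot: [0.918, 0.397, -0.001, -0.0]
ft_force: [-0.7, -1.1, 0.6]
grip_width: 0.0854
grasp_force: 0.0
8.53 [0.6062 0.1706 0.2036] yaw of y -43.24 z [-0.001 -0.001 -1.   ] w 0.08542139601778063 F [-0.7 -1.1  0.6] [ 0.27  0.52  0.34  1.4  -0.    2.6 ]
```

```bash
python3 -m creep '[-0.002,-0.0035,-0.04,-0.01,0.0854,-0.002,-0.0035,-0.08,-0.01,0.0854,-0.002,-0.0035,-0.105,-0.01,0.0854,-0.002,-0.0035,-0.125,-0.01,0.0854,-0.002,-0.0035,-0.14,-0.01,0.0854,-0.002,-0.0035,-0.148,-0.01,0.0854,-0.002,-0.0035,-0.1535,-0.01,0.0854,-0.002,-0.0035,-0.1535,-0.01,0.0854]'; python3 -m creep '[0,0,0,0,0.03,0,0,0,0,0.03,0,0,0,0,0.03,0,0,0,0,0.03,0,0,0,0,0.03,0,0,0,0,0.03,0,0,0,0,0.03]'; python3 -m creep '[0,0,0.02,0,0.03,0,0,0.04,0,0.03,0,0,0.06,0,0.03,0,0,0.08,0,0.03,0,0,0.1,0,0.03,0,0,0.1,0,0.03,0,0,0.1,0,0.03]'; python3 d.py 4
```

```text
clock: 9.2
eef_pos: [0.6043, 0.1655, 0.0504]
tool_rot: [0.92, 0.391, -0.001, -0.0]
ft_force: [0.4, -0.0, 0.8]
grip_width: 0.0856
grasp_force: 0.0
clock: 9.78
eef_pos: [0.6061, 0.1667, 0.0527]
tool_rot: [0.92, 0.392, 0.002, 0.0]
ft_force: [0.9, -0.7, 6.1]
grip_width: 0.0532
grasp_force: 63.2
clock: 10.37
eef_pos: [0.6056, 0.1668, 0.152]
tool_rot: [0.92, 0.392, 0.001, 0.0]
ft_force: [-0.0, 0.6, -1.5]
grip_width: 0.0532
grasp_force: 63.1
```

View pics/scene_4.png

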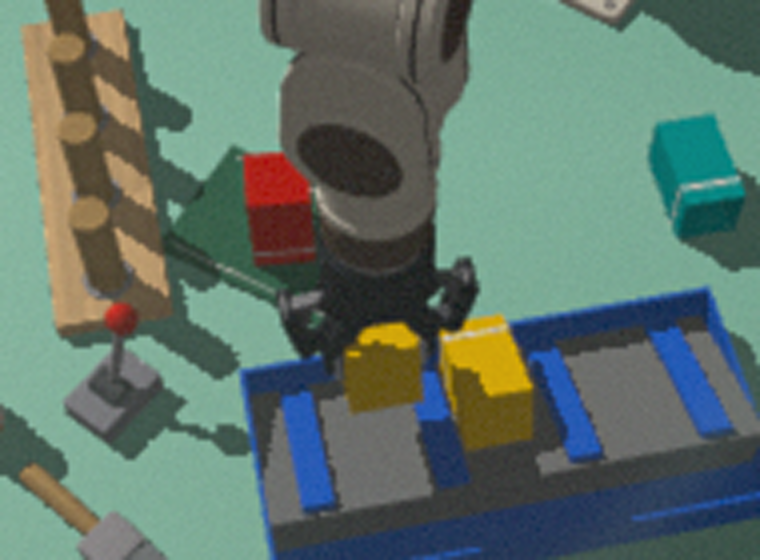

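Picture scene_4: the yellow pot at about (255,222) full-frame hangs in the fingers, still tilted as it lay; it doesn't swing by itself. I'll tip it by pushing its lower lip against a peg's side along the row.

```bash
python3 -m creep '[0,0,0.04,0,0.03,0,0,0.07,0,0.03,-0.062,-0.353,0.07,0,0.03,-0.062,-0.353,0.07,0,0.03,-0.062,-0.353,0.07,0,0.03,-0.062,-0.353,0.07,0,0.03,-0.062,-0.353,0.07,0,0.03,-0.062,-0.353,0.07,0,0.03,-0.062,-0.353,0.07,0,0.03,-0.062,-0.353,0.07,0,0.03]'|head -2; python3 -m creep '[0,0,0,0,0.03,0,0,0,0,0.03]'; python3 st.py; python3 d.py 5; python3 - <<'E'
import cv2
a=cv2.imread('pics/t5.png')[110:270,300:450];b=cv2.imread('pics/s5.png')[90:250,120:270]
cv2.imwrite('pics/m5.png',cv2.resize(cv2.hconcat([a,b]),None,fx=2.6,fy=2.6,interpolation=cv2.INTER_CUBIC))
E
```

```text
clock: 11.3
eef_pos: [0.5455, -0.1634, 0.2188]
clock: 11.47
eef_pos: [0.5456, -0.1641, 0.2188]
tool_rot: [0.921, 0.389, -0.001, -0.001]
ft_force: [-0.3, 0.3, -0.5]
grip_width: 0.0532
grasp_force: 63.3
11.47 [ 0.5456 -0.1641  0.2188] yaw of y -44.18 z [-0.003  0.001 -1.   ] w 0.05318177750896695 F [-0.3  0.3 -0.5] [-0.29  0.39  0.18  1.36  0.    2.05]
```

View pics/m5.png

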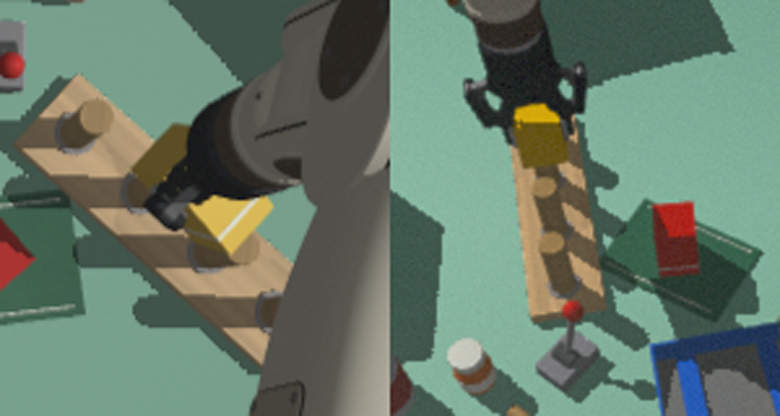

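Picture m5: the pot's mouth rim in the top view has corners near full-frame (405,190) and (390,209), closed end at (362,173); the pegs C and D lie ahead.

```bash
python3 - <<'E'
from h import *
r=shot("top")
m=np.array([at_z(r,p,.234) for p in((405,189.6),(390.4,208.8))]);g=np.array([.5456,-.1641]);u=np.array([-.697,-.717])
print(m,m-g,(m-g)@u,(m-g)@[-u[1],u[0]])
C=np.array([.4863,-.2491]);print((C-g)@[-.679,-.734],(C-g)@[.734,-.679],"s85",C+.085*np.array([.679,.734]))
E
```

```text
[[ 0.51456646 -0.23514774]
 [ 0.47426713 -0.20217992]] [[-0.03103354 -0.07104774]
 [-0.07133287 -0.03807992]] [0.0725716  0.07702231] [ 0.02726923 -0.02460396]
0.10265469999999997 0.014188800000000026 s85 [ 0.544015 -0.18671 ]
```

```bash
python3 -m creep '[-0.0015,-0.023,-0.02,0.02,0.03,-0.0015,-0.023,-0.04,0.02,0.03,-0.0015,-0.023,-0.06,0.02,0.03,-0.0015,-0.023,-0.077,0.02,0.03,-0.0015,-0.023,-0.077,0.02,0.03]'; python3 -m creep '[-0.0035,-0.0035,0,0,0.03,-0.007,-0.0075,0,0,0.03,-0.01,-0.011,0.002,0,0.03,-0.0125,-0.0135,0.005,0,0.03,-0.0155,-0.017,0.008,0,0.03,-0.018,-0.0195,0.010,0,0.03]'; python3 -m creep '[-0.003,-0.003,0.003,0,0.03,-0.006,-0.0065,0.005,0,0.03,-0.0085,-0.009,0.007,0,0.03,-0.011,-0.012,0.0085,0,0.03,-0.0145,-0.0155,0.01,0,0.03,-0.0145,-0.0155,0.01,0,0.03]'; python3 d.py 6; python3 - <<'E'
import cv2
a=cv2.imread('pics/t6.png')[110:270,300:450];b=cv2.imread('pics/s6.png')[90:250,120:270]
cv2.imwrite('pics/m6.png',cv2.resize(cv2.hconcat([a,b]),None,fx=2.6,fy=2.6,interpolation=cv2.INTER_CUBIC))
E
```

```text
clock: 12.03
eef_pos: [0.5454, -0.1825, 0.1417]
tool_rot: [0.916, 0.402, -0.001, -0.001]
ft_force: [0.1, -1.1, -0.6]
grip_width: 0.0536
grasp_force: 63.8
clock: 12.53
eef_pos: [0.5295, -0.2017, 0.1546]
tool_rot: [0.916, 0.402, 0.004, -0.002]
ft_force: [3.8, 6.8, -1.3]
grip_width: 0.0533
grasp_force: 64.4
clock: 13.03
eef_pos: [0.5147, -0.2178, 0.1649]
tool_rot: [0.916, 0.401, 0.003, -0.002]
ft_force: [4.8, 6.0, -0.3]
grip_width: 0.0533
grasp_force: 64.2
```

View pics/m6.png

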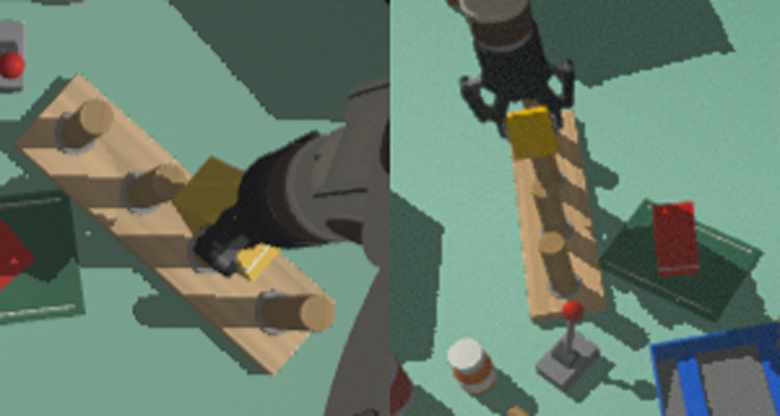

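Picture m6: the pot (full frame about (382,184) top) is tipping with its lip on peg C; the closed end now faces more upward. Continue.

```bash
python3 -m creep '[-0.0035,-0.0035,0,0,0.03,-0.0065,-0.007,0,0,0.03,-0.01,-0.0105,0,0,0.03,-0.0135,-0.0145,0,0,0.03,-0.017,-0.018,0,0,0.03,-0.020,-0.022,-0.001,0,0.03,-0.0235,-0.0255,-0.002,0,0.03,-0.027,-0.029,-0.003,0,0.03,-0.03,-0.0325,-0.004,0,0.03,-0.03,-0.0325,-0.004,0,0.03]'; python3 -m creep '[-0.0025,-0.003,-0.002,0,0.03,-0.005,-0.006,-0.005,0,0.03,-0.005,-0.006,-0.005,0,0.03]'; python3 d.py 7; python3 - <<'E'
import cv2
a=cv2.imread('pics/t7.png')[110:270,300:450];b=cv2.imread('pics/s7.png')[90:250,120:270]
cv2.imwrite('pics/m7.png',cv2.resize(cv2.hconcat([a,b]),None,fx=2.6,fy=2.6,interpolation=cv2.INTER_CUBIC))
E
```

```text
clock: 13.97
eef_pos: [0.486, -0.2516, 0.1622]
tool_rot: [0.916, 0.401, 0.004, 0.001]
ft_force: [5.6, 3.9, 2.9]
grip_width: 0.0534
grasp_force: 65.3
clock: 14.22
eef_pos: [0.4813, -0.2575, 0.1568]
tool_rot: [0.916, 0.401, 0.005, 0.001]
ft_force: [5.6, 3.9, -0.2]
grip_width: 0.053
grasp_force: 65.2
```

View pics/m7.png

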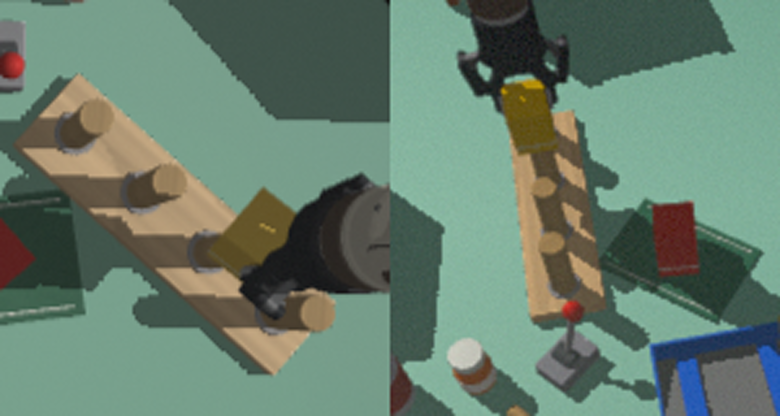

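Picture m7: the pot stands nearly upright over peg C (top (398,200)), both mouth walls round the peg. Now lower it.

```bash
python3 -m creep '[-0.002,-0.002,-0.01,0,0.03,-0.003,-0.003,-0.02,0,0.03,-0.003,-0.003,-0.03,0,0.03,-0.002,-0.002,-0.04,0,0.03,-0.001,-0.001,-0.05,0,0.03,0,0,-0.058,0,0.03,0,0,-0.058,0,0.03]';  python3 -m creep '[0,0,-0.005,0,0.03,0,0,-0.01,0,0.03,0,0,-0.014,0,0.03,0,0,-0.014,0,0.03]'
```

```text
clock: 14.9
eef_pos: [0.4774, -0.2578, 0.0951]
tool_rot: [0.916, 0.401, -0.001, -0.001]
ft_force: [1.5, 2.1, -2.9]
grip_width: 0.0535
grasp_force: 65.0
clock: 15.23
eef_pos: [0.4779, -0.2584, 0.0819]
tool_rot: [0.916, 0.401, -0.0, -0.0]
ft_force: [2.1, 0.1, -3.8]
grip_width: 0.0537
grasp_force: 65.0
```

```bash
python3 -m creep '[0,0,-0.003,0,0.03,0,0,-0.006,0,0.03,0,0,-0.006,0,0.03]'|sed -n '1,4p';  python3 -m creep '[0,0,-0.003,0,0.03,0,0,-0.005,0,0.03,0,0,-0.005,0,0.03]'
```

```text
clock: 15.48
eef_pos: [0.4783, -0.2591, 0.0782]
tool_rot: [0.916, 0.401, 0.0, 0.001]
ft_force: [-1.3, 0.5, 7.2]
clock: 15.73
eef_pos: [0.4787, -0.2591, 0.0773]
tool_rot: [0.916, 0.401, 0.001, 0.002]
ft_force: [-10.9, 4.4, 30.9]
grip_width: 0.0532
grasp_force: 68.7
```

```bash
python3 -m creep '[0,0,0.004,0,0.06,0,0,0.004,0,0.0854,0,0,0.004,0,0.0854,0,0,0.004,0,0.0854,0,0,0.03,0,0.0854,0,0,0.07,0,0.0854,0,0,0.11,0,0.0854,0,0,0.15,0,0.0854]'|head -4; python3 -m creep '[0.13,0.467,0,0,0.0854,0.13,0.467,0,0,0.0854,0.13,0.467,0,0,0.0854,0.13,0.467,0,0,0.0854,0.13,0.467,0,0,0.0854,0.13,0.467,0,0,0.0854,0.13,0.467,0,0,0.0854,0.13,0.467,0,0,0.0854]'|head -2; python3 st.py; python3 d.py 8; python3 - <<'E'
import cv2
a=cv2.imread('pics/t8.png')[90:270,160:440];b=cv2.imread('pics/s8.png')[90:270,120:330]
cv2.imwrite('pics/m8.png',cv2.resize(cv2.hconcat([a,b]),None,fx=1.63,fy=1.63,interpolation=cv2.INTER_CUBIC))
E
```

```text
clock: 16.4
eef_pos: [0.4772, -0.2582, 0.222]
tool_rot: [0.916, 0.401, -0.001, -0.001]
ft_force: [1.1, -0.1, -0.7]
clock: 17.07
eef_pos: [0.5674, 0.0645, 0.2207]
17.07 [0.5674 0.0645 0.2207] yaw of y -42.75 z [-0.002 -0.001 -1.   ] w 0.08535732317959581 F [ 0.9 -0.3  0.4] [ 0.11  0.39  0.18  1.37 -0.    2.43]
```

View pics/m8.png

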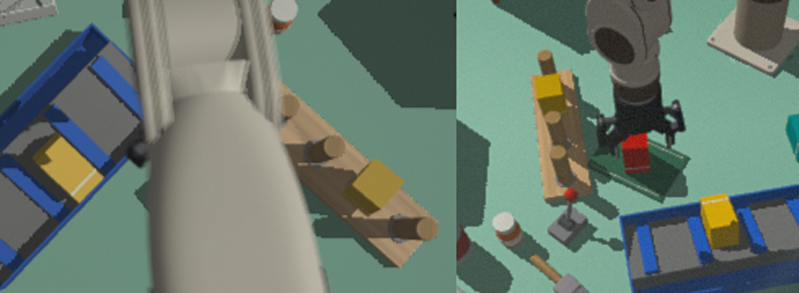

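Picture m8: yellow pot 1 hangs level on peg C (top (390,205)); pot 2 is still in its lane (top about (202,193)).

```bash
python3 - <<'E'
from h import *
for k in "38":
  hsv=cv2.cvtColor(cv2.imread(f"pics/t{k}.png"),cv2.COLOR_BGR2HSV);m=cv2.inRange(hsv,(18,120,90),(32,255,255));m[:,225:]=0
  if k=="3": m[:,:]=m*(np.add.outer(np.arange(384)*0,np.arange(512))<225)
  pts=cv2.findNonZero(m[165:,:222]); print(cv2.minAreaRect(pts))
T=shot("top");S=shot("scene")
q={}
for n,a,b in(("m1",(255,395),(440,330)),("m2",(193,458),(505,317)),("c1",(147,292),(467,402)),("c2",(87,355),(530,388))):
  q[n]=tri(T,np.array(a)/4+[160,100],S,np.array(b)/4+[160,130]);print(n,np.round(q[n],4))
print("top centre",sum(q.values())/4)
E
```

```text
((208.94383239746094, 19.483564376831055), (38.89039611816406, 44.96211624145508), 42.87890625)
((202.22055053710938, 28.454790115356445), (36.53498840332031, 22.664257049560547), 42.87890625)
m1 [0.5098 0.1592 0.0556]
m2 [0.4707 0.1976 0.0585]
c1 [0.5705 0.2224 0.0952]
c2 [0.5328 0.2572 0.0965]
top centre [0.52095809 0.20910988 0.07645638]
```

```bash
python3 -m creep '[-0.0255,0.165,0,-0.02,0.0854,-0.0255,0.165,0,-0.02,0.0854,-0.0255,0.165,0,-0.02,0.0854,-0.0255,0.165,0,-0.02,0.0854,-0.0255,0.165,-0.03,-0.02,0.0854,-0.0255,0.165,-0.05,-0.02,0.0854,-0.0255,0.165,-0.05,-0.02,0.0854,-0.0255,0.165,-0.05,-0.02,0.0854]'; python3 st.py
```

```text
clock: 17.93
eef_pos: [0.5411, 0.2258, 0.1704]
tool_rot: [0.921, 0.391, -0.002, 0.0]
ft_force: [0.7, -0.5, 0.9]
grip_width: 0.0855
grasp_force: 0.0
17.93 [0.5411 0.2258 0.1704] yaw of y -44.0 z [-0.004 -0.002 -1.   ] w 0.0855155620786246 F [ 0.7 -0.5  0.9] [ 0.4   0.45  0.14  1.27 -0.    2.73]
```

```bash
python3 -m creep '[0.001,0.0035,-0.04,0,0.0854,0.001,0.0035,-0.07,0,0.0854,0.001,0.0035,-0.09,0,0.0854,0.001,0.0035,-0.105,0,0.0854,0.001,0.0035,-0.113,0,0.0854,0.001,0.0035,-0.118,0,0.0854,0.001,0.0035,-0.118,0,0.0854]'; python3 -m creep '[0,0,0,0,0.03,0,0,0,0,0.03,0,0,0,0,0.03,0,0,0,0,0.03,0,0,0,0,0.03,0,0,0,0,0.03,0,0,0,0,0.03]'; python3 -m creep '[0,0,0.02,0,0.03,0,0,0.04,0,0.03,0,0,0.06,0,0.03,0,0,0.08,0,0.03,0,0,0.12,0,0.03,0,0,0.16,0,0.03,0,0,0.17,0,0.03]'
```

```text
clock: 18.52
eef_pos: [0.5437, 0.2304, 0.0542]
tool_rot: [0.92, 0.391, 0.0, 0.0]
ft_force: [-0.1, 0.6, -0.0]
grip_width: 0.0856
grasp_force: 0.0
clock: 19.1
eef_pos: [0.5444, 0.2318, 0.0557]
tool_rot: [0.92, 0.392, 0.002, 0.0]
ft_force: [0.0, -1.5, 5.7]
grip_width: 0.053
grasp_force: 63.4
clock: 19.68
eef_pos: [0.5455, 0.2324, 0.2311]
tool_rot: [0.92, 0.392, 0.005, -0.0]
ft_force: [0.9, 0.7, 0.3]
grip_width: 0.0531
grasp_force: 63.1
```

```bash
python3 -m creep '[0.0605,-0.3515,-0.01,0.02,0.03,0.0605,-0.3515,-0.01,0.02,0.03,0.0605,-0.3515,-0.01,0.02,0.03,0.0605,-0.3515,-0.01,0.02,0.03,0.0605,-0.3515,-0.01,0.02,0.03,0.0605,-0.3515,-0.01,0.02,0.03,0.0605,-0.3515,-0.01,0.02,0.03,0.0605,-0.3515,-0.01,0.02,0.03,0.0605,-0.3515,-0.01,0.02,0.03,0.0605,-0.3515,-0.01,0.02,0.03]'|head -2;python3 -m creep '[0,0,0,0,0.03,0,0,0,0,0.03]'|head -2; python3 st.py; python3 d.py 9; python3 - <<'E'
import cv2
a=cv2.imread('pics/t9.png')[90:250,280:430];b=cv2.imread('pics/s9.png')[90:250,120:270]
cv2.imwrite('pics/m9.png',cv2.resize(cv2.hconcat([a,b]),None,fx=2.6,fy=2.6,interpolation=cv2.INTER_CUBIC))
E
```

```text
clock: 20.52
eef_pos: [0.6035, -0.1258, 0.2127]
clock: 20.68
eef_pos: [0.6031, -0.1198, 0.2133]
20.68 [ 0.6031 -0.1198  0.2133] yaw of y -42.74 z [-0.001  0.001 -1.   ] w 0.0533470117718782 F [ 0.2 -0.5 -0.6] [-0.2   0.48  0.31  1.4   0.    2.12]
```

View pics/m9.png

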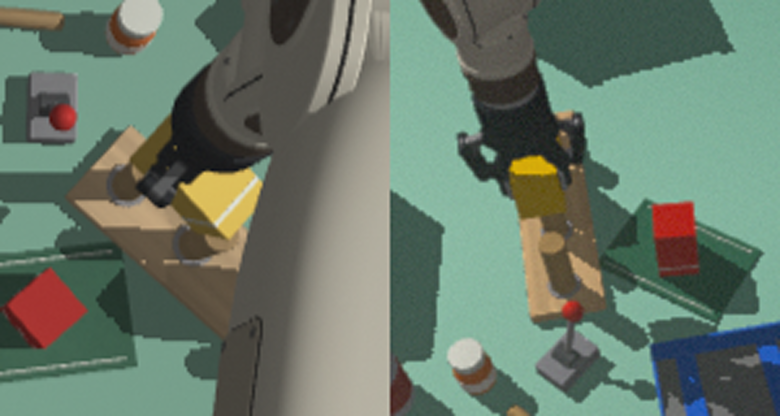

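Picture m9: pot 2 in the fingers, mouth rim near full-frame (381,160)–(366,182), approaching peg B from the peg A side.

```bash
python3 - <<'E'
from h import *
r=shot("top")
m=np.array([at_z(r,p,.225) for p in((381.2,160.4),(366.5,182.3))]);g=np.array([.6031,-.1198]);u=np.array([-.679,-.734])
print((m-g)@u,(m-g)@[-u[1],u[0]])
B=np.array([.547,-.1825]);print((B-g)@u,(B-g)@[.734,-.679],"s87",B-.087*u)
E
```

```text
[0.06792264 0.07521508] [ 0.02976581 -0.02766174]
0.08411369999999994 0.0013959000000000501 s87 [ 0.606073 -0.118642]
```

```bash
python3 -m creep '[0.002,0.001,-0.02,0,0.03,0.002,0.001,-0.04,0,0.03,0.002,0.001,-0.06,0,0.03,0.002,0.001,-0.069,0,0.03,0.002,0.001,-0.069,0,0.03]'|head -5; python3 -m creep '[-0.0035,-0.0035,0,0,0.03,-0.007,-0.0075,0,0,0.03,-0.01,-0.011,0.002,0,0.03,-0.0125,-0.0135,0.005,0,0.03,-0.0155,-0.017,0.008,0,0.03,-0.018,-0.0195,0.010,0,0.03]'|head -5; python3 -m creep '[-0.003,-0.003,0.003,0,0.03,-0.006,-0.0065,0.005,0,0.03,-0.0085,-0.009,0.007,0,0.03,-0.011,-0.012,0.0085,0,0.03,-0.0145,-0.0155,0.01,0,0.03,-0.0145,-0.0155,0.01,0,0.03]'|head -5
```

```text
clock: 21.25
eef_pos: [0.6046, -0.1177, 0.1436]
tool_rot: [0.916, 0.402, -0.001, -0.001]
ft_force: [-0.3, -0.2, -1.4]
grip_width: 0.0533
clock: 21.75
eef_pos: [0.5895, -0.1364, 0.1562]
tool_rot: [0.916, 0.402, 0.004, -0.002]
ft_force: [2.7, 4.9, -0.7]
grip_width: 0.0531
clock: 22.25
eef_pos: [0.5746, -0.1526, 0.1661]
tool_rot: [0.916, 0.401, 0.003, -0.001]
ft_force: [4.1, 5.4, -2.0]
grip_width: 0.0532
```

```bash
python3 -m creep '[-0.0035,-0.0035,0,0,0.03,-0.0065,-0.007,0,0,0.03,-0.01,-0.0105,0,0,0.03,-0.0135,-0.0145,0,0,0.03,-0.017,-0.018,0,0,0.03,-0.020,-0.022,-0.001,0,0.03,-0.0235,-0.0255,-0.002,0,0.03,-0.027,-0.029,-0.003,0,0.03,-0.03,-0.0325,-0.004,0,0.03,-0.03,-0.0325,-0.004,0,0.03]'|head -5; python3 -m creep '[-0.0025,-0.003,-0.002,0,0.03,-0.005,-0.006,-0.005,0,0.03,-0.005,-0.006,-0.005,0,0.03]'|head -5; python3 d.py 10; python3 - <<'E'
import cv2
a=cv2.imread('pics/t10.png')[90:250,280:430];b=cv2.imread('pics/s10.png')[90:250,120:270]
cv2.imwrite('pics/m10.png',cv2.resize(cv2.hconcat([a,b]),None,fx=2.6,fy=2.6,interpolation=cv2.INTER_CUBIC))
E
```

```text
clock: 23.08
eef_pos: [0.5459, -0.1858, 0.1636]
tool_rot: [0.916, 0.401, 0.005, 0.0]
ft_force: [5.9, 3.7, 0.8]
grip_width: 0.0532
clock: 23.33
eef_pos: [0.5413, -0.1919, 0.1583]
tool_rot: [0.916, 0.401, 0.005, 0.001]
ft_force: [6.8, 4.4, -0.5]
grip_width: 0.0529
```

View pics/m10.png

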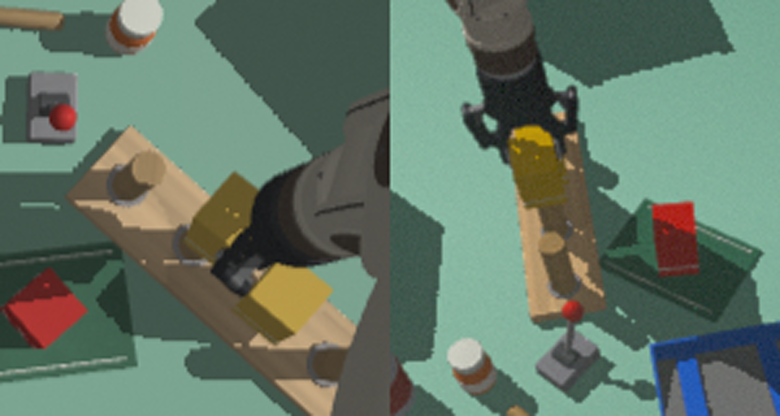

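Picture m10: pot 2 is nearly upright over peg B (top (367,175)), pot 1 hangs behind at C. Same lowering as before.

```bash
python3 -m creep '[-0.002,-0.002,-0.01,0,0.03,-0.003,-0.003,-0.02,0,0.03,-0.003,-0.003,-0.03,0,0.03,-0.002,-0.002,-0.04,0,0.03,-0.001,-0.001,-0.05,0,0.03,0,0,-0.058,0,0.03,0,0,-0.058,0,0.03]'|head -4;  python3 -m creep '[0,0,-0.005,0,0.03,0,0,-0.01,0,0.03,0,0,-0.014,0,0.03,0,0,-0.014,0,0.03]'|head -4; python3 -m creep '[0,0,-0.003,0,0.03,0,0,-0.006,0,0.03,0,0,-0.006,0,0.03]'|sed -n '1,4p'
```

```text
clock: 24.02
eef_pos: [0.5376, -0.1923, 0.0962]
tool_rot: [0.916, 0.401, -0.0, -0.001]
ft_force: [2.7, 3.7, -4.0]
clock: 24.35
eef_pos: [0.5382, -0.1929, 0.0842]
tool_rot: [0.916, 0.401, 0.0, 0.0]
ft_force: [1.9, 3.3, 1.8]
clock: 24.6
eef_pos: [0.5389, -0.193, 0.0826]
tool_rot: [0.916, 0.401, 0.002, 0.001]
ft_force: [-7.8, 3.5, 24.5]
```

```bash
python3 -m creep '[0,0,0.004,0,0.06,0,0,0.004,0,0.0854,0,0,0.004,0,0.0854,0,0,0.004,0,0.0854,0,0,0.03,0,0.0854,0,0,0.07,0,0.0854,0,0,0.11,0,0.0854,0,0,0.15,0,0.0854]'|head -4; python3 -m creep '[-0.06,0.12,0.01,0.2,0.03,-0.06,0.12,0.01,0.4,0,-0.06,0.12,0.01,0.6,0,-0.06,0.12,0.01,0.745,0,-0.06,0.12,0.01,0.745,0,-0.06,0.12,0.01,0.745,0,-0.06,0.12,0.01,0.745,0]'|head -2; python3 st.py; python3 d.py 11; python3 - <<'E'
import cv2
a=cv2.imread('pics/t11.png')[80:270,240:440];b=cv2.imread('pics/s11.png')[90:280,110:310]
cv2.imwrite('pics/m11.png',cv2.resize(cv2.hconcat([a,b]),None,fx=2,fy=2,interpolation=cv2.INTER_CUBIC))
E
```

```text
clock: 25.27
eef_pos: [0.537, -0.1928, 0.2279]
tool_rot: [0.916, 0.401, -0.001, -0.001]
ft_force: [0.9, -0.2, 0.4]
clock: 25.85
eef_pos: [0.4775, -0.0725, 0.2371]
25.85 [ 0.4775 -0.0725  0.2371] yaw of y 0.09 z [-0.002 -0.    -1.   ] w 0.000825442357592395 F [-0.7 -1.1 -0.8] [-0.15  0.21 -0.02  1.34 -0.    1.42]
```

View pics/m11.png

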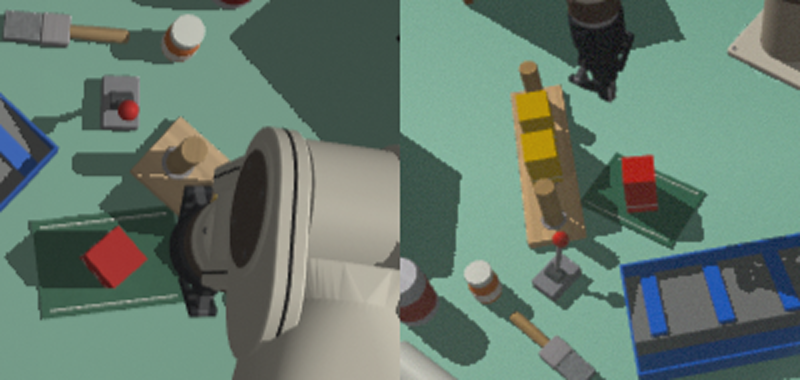

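Picture m11: both yellow pots hang level on B and C (scene (177,158),(181,167)), red pot stands on the mat, lever ball at top (304,135). Now the lever.

```bash
python3 -m creep '[0.03,0.006,0,0,0,0.07,0.015,0,0,0,0.11,0.025,0,0,0,0.132,0.0285,0,0,0,0.132,0.0285,-0.04,0,0,0.132,0.0285,-0.08,0,0,0.132,0.0285,-0.12,0,0,0.132,0.0285,-0.15,0,0,0.132,0.0285,-0.16,0,0,0.132,0.0285,-0.16,0,0]'|head -5; python3 -m creep '[0.01,0,0,0,0,0.02,0,0,0,0,0.03,0,0,0,0,0.04,0,0,0,0,0.05,0,0,0,0,0.06,0,0,0,0,0.07,0,0,0,0,0.08,0,0,0,0,0.085,0,0,0,0,0.085,0,0,0,0]'|head -4;python3 -m creep '[0.01,0,0,0,0,0.02,0,0,0,0,0.02,0,0,0,0]'; python3 st.py; python3 - <<'E'
from h import *
T=shot("top","t12");S=shot("scene","s12")
for c,r in(("top",T),("scene",S)):
  print([(np.round(np.array(d["centre"])*[512,384],1).tolist(),round(d["score"],2)) for d in bot.place_of(c,"fan_tip")])
a=cv2.imread('pics/t12.png')[80:270,240:440];b=cv2.imread('pics/s12.png')[90:280,110:310]
cv2.imwrite('pics/m12.png',cv2.resize(cv2.hconcat([a,b]),None,fx=2,fy=2,interpolation=cv2.INTER_CUBIC))
E
```

```text
clock: 26.78
eef_pos: [0.6071, -0.0445, 0.0737]
tool_rot: [0.708, 0.706, -0.003, -0.003]
ft_force: [-0.6, -0.5, 0.1]
grip_width: -0.0001
clock: 27.62
eef_pos: [0.6973, -0.0446, 0.08]
tool_rot: [0.708, 0.706, 0.001, 0.002]
ft_force: [-0.2, -0.3, 0.2]
clock: 27.87
eef_pos: [0.7046, -0.0445, 0.0781]
tool_rot: [0.708, 0.706, -0.008, -0.008]
ft_force: [-28.3, 0.2, 16.3]
grip_width: -0.0
grasp_force: 14.5
27.87 [ 0.7046 -0.0445  0.0781] yaw of y -0.12 z [-0.023 -0.    -1.   ] w -3.9634247430977854e-05 F [-28.3   0.2  16.3] [-0.06  0.76  0.45  1.28 -0.    1.51]
[]
[]
```

View pics/m12.png

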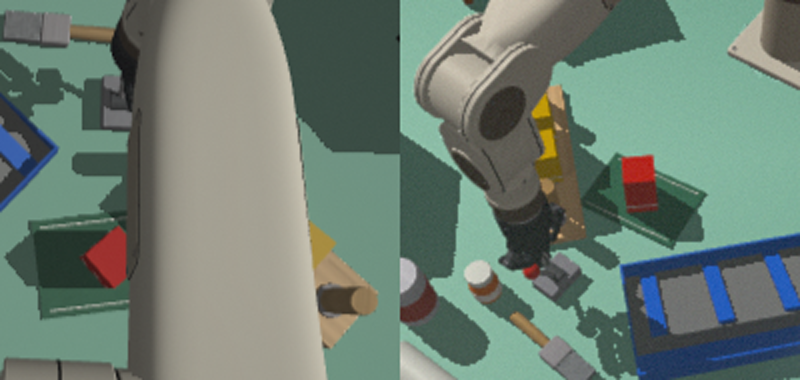

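Picture m12: the ball shows beyond the base (scene (175,225)), against its stop with 28 N. Back off, rise and check the ball.

```bash
python3 -m creep '[-0.02,0,0,0,0,-0.04,0,0,0,0,-0.07,0,0,0,0,-0.1,0,0.02,0,0,-0.12,0,0.06,0,0,-0.13,0,0.1,0,0,-0.16,0,0.14,0,0,-0.2,0,0.16,0,0,-0.23,0,0.16,0,0,-0.23,0,0.16,0,0]'|head -2; python3 -m creep '[-0.04,-0.03,0,0,0,-0.08,-0.06,0,0,0,-0.1,-0.1,0,0,0,-0.12,-0.14,0,0,0,-0.13,-0.16,0,0,0,-0.13,-0.16,0,0,0,-0.13,-0.16,0,0,0,-0.13,-0.16,0,0,0]'|head -4; python3 - <<'E'
from h import *
p={}
for c in("top","scene"):
  r=shot(c,c[0]+"13");hsv=cv2.cvtColor(r["pixels"],cv2.COLOR_RGB2HSV);m=cv2.inRange(hsv,(0,150,80),(6,255,255))
  print(c,[(np.round(cv2.minEnclosingCircle(k)[0],1),cv2.contourArea(k)) for k in cv2.findContours(m,0,2)[0] if cv2.contourArea(k)>12])
  for n in("fan_tip",): print([(np.round(np.array(d["centre"])*[512,384],1).tolist(),round(d["score"],2)) for d in bot.place_of(c,n)])
a=cv2.imread('pics/t13.png')[80:270,240:440];b=cv2.imread('pics/s13.png')[90:280,110:310]
cv2.imwrite('pics/m13.png',cv2.resize(cv2.hconcat([a,b]),None,fx=2,fy=2,interpolation=cv2.INTER_CUBIC))
E
```

```text
clock: 28.9
eef_pos: [0.4779, -0.0441, 0.2409]
clock: 29.57
eef_pos: [0.3551, -0.2044, 0.2385]
tool_rot: [0.708, 0.706, 0.0, 0.001]
ft_force: [0.1, 0.9, 0.5]
top [(array([297., 208.]), 480.5), (array([304.3, 108.7]), 58.5)]
[([305.4, 110.7], 0.61)]
scene [(array([175., 225.]), 24.0), (array([228.8, 179.7]), 307.5)]
[([177.6, 225.0], 0.6), ([173.7, 122.9], 0.54)]
```

View pics/m13.png

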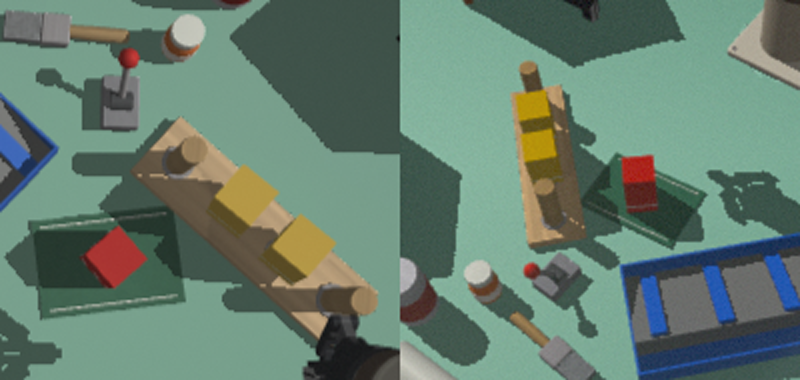

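```bash
python3 - <<'E'
from h import *
T=shot("top");S=shot("scene")
a=tri(T,(304.5,135),S,(190,210.5));b=tri(T,(304.3,108.7),S,(175.3,225));print(a,b,np.linalg.norm(a-b),2*np.arcsin(np.linalg.norm(a-b)/.16))
for z in(.085,.09,.095):print(at_z(T,(304.3,108.7),z),at_z(T,(304.5,135),z))
E
```

```text
[ 0.66461046 -0.04387152  0.09045798] [ 0.73098029 -0.04504037  0.09405757] 0.06647764943940378 0.8569525583560221
[ 0.73402084 -0.04697637] [ 0.6666802  -0.04598323]
[ 0.73256031 -0.04624052] [ 0.66555433 -0.04525232]
[ 0.73109979 -0.04550467] [ 0.66442847 -0.0445214 ]
```

The lever stands at roughly 0.86 rad, too near the 0.8 limit; push once more for margin.

```bash
python3 -m creep '[0.12,0.16,0,0,0,0.12,0.16,0,0,0,0.12,0.16,0,0,0,0.12,0.16,0,0,0,0.12,0.16,0,0,0,0.16,0.16,0,0,0,0.2,0.16,0,0,0,0.24,0.16,0,0,0,0.28,0.16,0,0,0,0.31,0.16,0,0,0]'|head -2; python3 -m creep '[0,0,-0.04,0,0,0,0,-0.08,0,0,0,0,-0.12,0,0,0,0,-0.15,0,0,0,0,-0.15,0,0,0,0,-0.15,0,0]'|head -4;  python3 -m creep '[0.01,0,0,0,0,0.02,0,0,0,0,0.03,0,0,0,0,0.04,0,0,0,0,0.04,0,0,0,0,0.04,0,0,0,0]'|head -4; python3 -m creep '[0.007,0,0,0,0,0.014,0,0,0,0,0.014,0,0,0,0]'|head -4; python3 -m creep '[0.006,0,0,0,0,0.012,0,0,0,0,0.012,0,0,0,0]'|head -4
```

```text
clock: 30.7
eef_pos: [0.6677, -0.0424, 0.2366]
clock: 31.2
eef_pos: [0.6633, -0.0431, 0.0855]
tool_rot: [0.707, 0.707, -0.002, -0.002]
ft_force: [0.6, -0.1, 1.0]
clock: 31.7
eef_pos: [0.7072, -0.0439, 0.0916]
tool_rot: [0.707, 0.707, 0.002, 0.002]
ft_force: [-0.7, 0.2, 1.4]
clock: 31.95
eef_pos: [0.7089, -0.044, 0.0909]
tool_rot: [0.707, 0.707, -0.007, -0.007]
ft_force: [-32.4, 1.1, 20.9]
clock: 32.2
eef_pos: [0.71, -0.0439, 0.0908]
tool_rot: [0.707, 0.706, -0.015, -0.015]
ft_force: [-59.6, 1.2, 37.6]
```

It's hard against its stop (60 N, about 1 mm of movement). Retreat, check, hand in.

```bash
python3 -m creep '[-0.04,0,0,0,0,-0.07,0,0,0,0,-0.1,0,0.03,0,0,-0.12,0,0.07,0,0,-0.14,0,0.11,0,0,-0.18,0,0.15,0,0,-0.22,0,0.15,0,0,-0.26,0,0.15,0,0,-0.3,0,0.15,0,0,-0.3,0,0.15,0,0]'|head -4; python3 -m creep '[0,0,0,0,0,0,0,0,0,0,0,0,0,0,0]'|head -2; python3 - <<'E'
from h import *
p={}
for c in("top","scene"):
  r=shot(c,c[0]+"14");m=cv2.inRange(cv2.cvtColor(r["pixels"],cv2.COLOR_RGB2HSV),(0,130,60),(8,255,255))
  print(c,[(np.round(cv2.minEnclosingCircle(k)[0],1),cv2.contourArea(k)) for k in cv2.findContours(m,0,2)[0] if cv2.contourArea(k)>12])
E
```

```text
clock: 33.03
eef_pos: [0.4249, -0.0439, 0.2392]
tool_rot: [0.708, 0.707, -0.0, -0.0]
ft_force: [-1.0, -0.2, 0.1]
clock: 33.28
eef_pos: [0.4325, -0.0443, 0.239]
top [(array([297. , 208.5]), 519.5), (array([304. , 108.5]), 65.0), (array([356.4,  69.5]), 127.0)]
scene [(array([175.5, 224.8]), 30.5), (array([229., 180.]), 339.5), (array([160.,  60.]), 16.5), (array([162. ,  25.5]), 23.5)]
```

```bash
python3 -c "
from h import *
print(bot.job_done())"
```

```text
the job is handed in; nothing more can be done
None
```

I handed the job in at about 33 s. The red pot stands mouth down on the mat, and both yellow pots hang mouth down, seated on two of the pegs. The fan lever is over against its hard stop (about 0.86 rad by camera, limit 0.8), the bystanders weren't touched, and no verdict came back.

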